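# Shake croutons over the roasting tray

## Task

Get the croutons ready for toasting: take the clear shaker with the dark cap from its sloping stand and shake all seven croutons out over the steel roasting tray, spread along its length in one layer so that no quarter of the length is left empty. Then lay the empty shaker back fully home in the stand as it was, and leave the things standing around where they are.

Things in the scene. Friction and masses are not known exactly. Their poses are not given: they have to be found in the camera images.
- shaker_center (a point): Shaker: clear square tube, 34 mm wide, 36 high, 160 long with its dark cap, walls 3; 0.16 kg plus croutons; lies loose in the stand, mouth end up 11.5 deg. Point: its middle, 78 mm from the closed end, 82 from the cap's face, 18 above its underside. Axes: x along it to the CLOSED end (mouth at -x), y across between the flat sides to grip, z its upper side. Held level it keeps its croutons.
- shaker_mouth (a point): Middle of the mouth's lower edge: 82 mm to -x and 15 mm below the shaker's middle, in its frame. The mouth is a window in the cap, 28 mm wide and 26 high, flush with the inner floor. With it 12 to 20 deg below level croutons stay put by friction, and quick strokes along the shaker walk them out: 15 mm strokes about one at a time, 30 mm two or three; at 26 to 36 deg (friction varies) all slide out by themselves.
- stand: Sloping oak stand, fixed. Origin under its middle on the worktop, z up, x to its low end with the back stop; it rises 11.5 deg to -x, where the mouth lies. The shaker lies on two cross boards 56 mm either way from the middle (64 x 22 mm), between lugs 17 mm high, 4 mm off its sides. Between the boards only a spine 20 mm wide runs under the shaker, so fingers have room beside it there.
- stand_seat (a point): Where the shaker's middle is when it lies home in the stand, 48 mm above the worktop; the closed end is then 3 mm from the back stop. Axes as the stand's (x level, to the low end).
- stand_mouth (a point): Where the lower edge of the shaker's mouth is when the shaker lies home in the stand.
- tray_floor (a point): Middle of the floor of the steel roasting tray, 3 mm above the worktop; the tray is fixed. x across it (floor 184 mm), y along its length (floor 274 mm), z up; rim 20 mm above the worktop, 190 x 280 mm. Quarters of its length: borders at y = -68, 0 and 68 mm.
- crouton1: A crouton: hard dry golden bread cube, 18 mm, 10 g. Origin at its centre. The seven start in single file in the shaker, crouton1 at the closed end.
- crouton2: A crouton: hard dry golden bread cube, 18 mm, 10 g. Origin at its centre.
- crouton3: A crouton: hard dry golden bread cube, 18 mm, 10 g. Origin at its centre.
- crouton4: A crouton: hard dry golden bread cube, 18 mm, 10 g. Origin at its centre.
- crouton5: A crouton: hard dry golden bread cube, 18 mm, 10 g. Origin at its centre.
- crouton6: A crouton: hard dry golden bread cube, 18 mm, 10 g. Origin at its centre.
- crouton7: A crouton: hard dry golden bread cube, 18 mm, 10 g. Origin at its centre.
- salt_cellar: Bystander: turned oak salt cellar, 89 mm across and 81 tall, standing on the worktop; origin under its middle.
- tea_tin: Bystander: green round tea tin, 72 mm across and 105 tall, standing on the worktop; origin under its middle.
- spice_jar: Bystander: small glass spice jar with a red cap, 45 mm across and 106 tall, standing on the worktop; origin under its middle.
- brass_scoop: Bystander: brass coffee scoop lying flat, 136 x 42 x 26 mm; origin under its middle.
There are look-alikes about, which are no part of the job. Leave any orange or purple look-alike of the part that bears shaker_center alone.

How it is judged:
By the outcome, as a careful person would: the job done as asked, in the order asked, and still so for the second after the job is handed in, with the robot touching nothing.
It also fails if it takes over 67 s, if anything falls off the work surface, if the arm or the gripper's body presses on something with over 40 N, if the wrist force passes 120 N, or if a joint passes its speed limit or range.

## Robot

A 6-joint arm with a two-finger parallel gripper is mounted at the origin on a cart in front of the work surface, level with it; the furniture and walls round the work are solid. World frame = base frame: x ahead of the robot, y to its left, z up, the work surface at z = 0. Lengths are in m, angles in rad, forces in N, time in s.
With the tool pointing down it reaches from about 0.3 to 0.95 m from the base axis. Payload 3.1 kg.
Tool frame: the origin (TCP) lies midway between the tips of the shut fingers; the grasp point (between the pads) lies 19 mm behind it; z points along the fingers, y is the line along which they close (so a half turn about z gives the same grasp; the last joint's range is limited). The gripper opens to 85 mm and grips with 20 to 120 N. Pads are 22 mm wide; open, the fingers measure 114 mm over their backs; the gripper's body (76 mm by 85 mm) begins 54 mm behind the grasp point. The pads swing forward as they close: fully open they stand 13 mm farther back than shut.
Start: joints at [-1.222, 0.308, 1.634, -0, 1.2, -0.07], TCP at [0.254, -0.571, 0.231] pointing down, gripper open.
Joint ranges: [-3.06, 3.06], [-0.79, 1.96], [0.05, 2.63], [-1.19, 4.34], [0.05, 2.64], [-2.94, 2.94]. Speed limits (rad/s): [2.79, 2.79, 3.14, 3.14, 3.14, 3.14].

## Interface

Orientations are given as a unit quaternion [w, x, y, z].
In Python, from bench import arm gives the robot as it stands.
- The arm moves only by the tool send_rows, never from a script. Its argument "steps" is a list that holds one entry, the list of rows, each a list of 7 numbers: the opening, from 0 (shut) to 1 (fully open), then the shift along the tool's x, y, z in m, then the turn, a rotation vector about the tool's x, y, z in degrees. In form: [[[claw, tx, ty, tz, rx, ry, rz], ...]]. A call has 1 to 20 rows; each row shifts and turns the commanded pose from where the row before left it, along the tool's axes as they then stand; what a row does not reach is not made up. A row lasts 1/8 s, in which the tool goes at most 62.5 mm and 10.7 degrees, less where a joint would pass 70% of its speed; a pose out of reach is approached as far as the arm can. A call is refused whole if a number of a shift passes 0.0625 or a number of a turn 10.7, either way. A call with a gripper value outside its range is refused whole. The fingers move at their own pace and stop on an object; "squeeze" is the grip in N (left out, the last holds). Time passes only in rows, so rows that do not move let the fingers close. It gives the time, the measured TCP pose, the force, the opening and the grip force at its end, in the units of the state.
- arm.sense(): the state, without advancing time (a new reading comes with each control period).
- arm.camera(name): name is "scene" or "top" or "wrist"; returns the picture (400x640x3 uint8, red, green, blue); there is no depth.
- arm.get_calibration(name): a dict with "mtx" (3x3 intrinsics, pixels), "world_to_cam" (4x4, takes a point from world to camera coordinates); the wrist camera has in their place "hand_eye" (4x4, takes a point from camera to tool coordinates, whose origin is the TCP and whose axes are the flange's). Camera axes: x right, y up, looking along -z (the intrinsics and any distortion apply to the point x, -y, -z); pixel columns grow to the right and rows downward; lengths in m; the calibration is good to about 2 mm. A picture is of the moment at which its call begins: read the wrist's pose just before it. get_calibration takes no time and is no camera call.
- arm.job_done(): hands the job in; it is judged then, once.
The state is a dict: "time": time; "q": joint angles; "joint_vel": joint speeds; "effort": joint torques, N m; "ee_pos": TCP position; "tcp_rot": TCP orientation; "ft_force": force on the tool from outside, world axes, zero at the start; "moment": the same for the moment, N m; "grip_width": opening from 0.0 (shut) to 1.0 (fully open); "finger_force": force on a finger pad.
Only numpy, scipy, OpenCV 4.12 (cv2) and the standard library are available. Lean on these libraries where they do the work, as an engineer would, in place of code of your own. Each camera call takes 0.05 s, during which the arm holds its last target. There are 200 camera calls.

## Working session

There is one attempt and no reset: what is moved stays moved. The work goes in short steps, Python scripts to look and compute and a tool call to move; the robot and the scene stay as the last step left them, time stands still between calls to the robot, and variables do not carry over. Pictures are saved under pics/ and viewed, at most 10 in all, crops included, and the job is handed in when it is done.

Besides the shell and the picture viewer there is one more tool, called after "Request:" by a JSON object that holds its "api" and its "payload". send_rows: Moves the arm, as the interface text tells. Its arguments: {"type":"object","properties":{"steps":{"type":"array","items":{"type":"array","items":{"type":"array","items":{"type":"number"}}}},"squeeze":{"type":"number"}},"required":["steps"]}

```bash
mkdir -p pics; python3 - <<'E'
from bench import arm
import cv2,numpy as np
s=arm.sense();print(s)
for n in("scene","top"):
    im=arm.camera(n);cv2.imwrite(f"pics/{n}0.png",im[:,:,::-1])
    c=arm.get_calibration(n);print(n,{k:np.round(v,4).tolist() if not isinstance(v,str) else v for k,v in c.items()})
print(arm.get_calibration("wrist"))
E
```

```text
{'time': 0.0, 'q': array([-1.22169343e+00,  3.09003571e-01,  1.63518701e+00,  1.23080839e-06,
        1.19969758e+00, -6.97131594e-02]), 'joint_vel': array([-0.00131035,  0.00102601,  0.00059394,  0.00074205, -0.00102274,
        0.00021704]), 'effort': array([ 1.40747707e-04, -4.15253556e+01, -2.76665461e+01, -9.21076207e-05,
        1.01770266e-02,  1.36881440e-05]), 'ee_pos': array([ 0.25386105, -0.57022351,  0.23004775]), 'tcp_rot': array([-1.13665210e-03,  9.78153548e-01,  2.07880540e-01, -1.59246571e-04]), 'ft_force': array([-0.15550375, -0.65190383, -0.39050139]), 'moment': array([0.00058755, 0.02270917, 0.01093324]), 'finger_force': 0.0, 'grip_width': 1.0028492898047086}
scene {'mtx': [[455.1916, 0.0, 313.8462], [0.0, 455.1916, 206.4514], [0.0, 0.0, 1.0]], 'world_to_cam': [[-0.7193, -0.6947, -0.0059, 0.4851], [0.3251, -0.344, 0.8809, -0.2399], [-0.614, 0.6317, 0.4733, -1.3036], [0.0, 0.0, 0.0, 1.0]]}
top {'mtx': [[364.2602, 0.0, 321.5603], [0.0, 364.2602, 201.4904], [0.0, 0.0, 1.0]], 'world_to_cam': [[0.0227, -0.9997, -0.012, 0.0806], [0.9873, 0.0205, 0.1576, -0.6132], [-0.1573, -0.0154, 0.9874, -1.3619], [0.0, 0.0, 0.0, 1.0]]}
{'mtx': array([[356.24815386,   0.        , 313.63352667],
       [  0.        , 356.24815386, 202.0047015 ],
       [  0.        ,   0.        ,   1.        ]]), 'hand_eye': array([[ 8.87723966e-04,  9.48836634e-01,  3.15766137e-01,
         8.08360322e-02],
       [ 9.99999485e-01, -9.97835516e-04,  1.87035208e-04,
         3.40348402e-04],
       [ 4.92548523e-04,  3.15765808e-01, -9.48837031e-01,
        -1.41701531e-01],
       [ 0.00000000e+00,  0.00000000e+00,  0.00000000e+00,
         1.00000000e+00]])}
```

View pics/scene0.png

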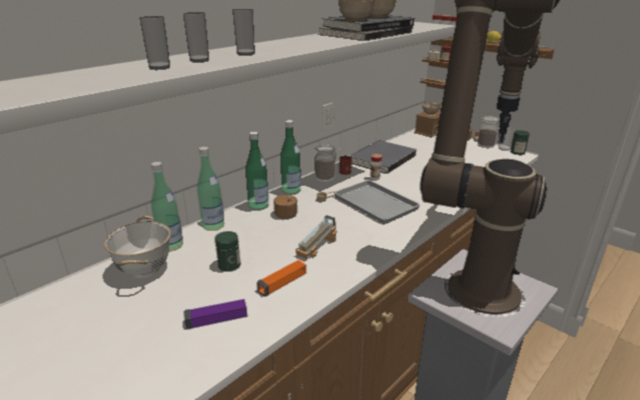

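View pics/top0.png

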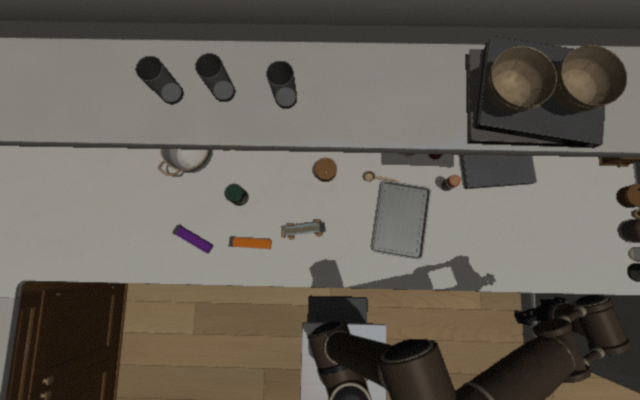

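The clear shaker in the oak stand is at top (303,228) and scene (318,237). Its look-alikes are orange at top (250,242) and purple at top (193,239). The tray is at top (400,219). I'll confirm with an enlarged crop.

```bash
python3 - <<'E'
import cv2,numpy as np
t=cv2.imread("pics/top0.png");s=cv2.imread("pics/scene0.png")
a=cv2.resize(t[170:270,270:440],None,fx=4.7,fy=4.7,interpolation=cv2.INTER_CUBIC)[:,:800]
cv2.imwrite("pics/top_c.png",cv2.convertScaleAbs(a,alpha=1.4))
b=cv2.resize(s[150:270,270:430],None,fx=5,fy=5,interpolation=cv2.INTER_CUBIC)
cv2.imwrite("pics/scene_c.png",b)
E
```

```text
(no output)
```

View pics/top_c.png

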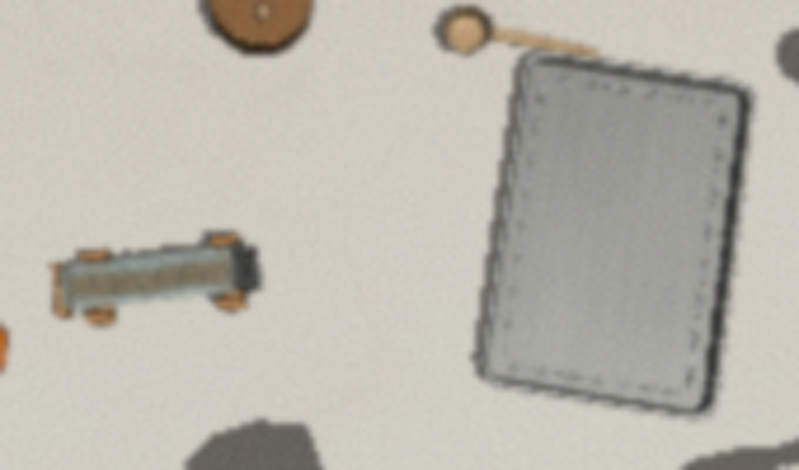

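View pics/scene_c.png

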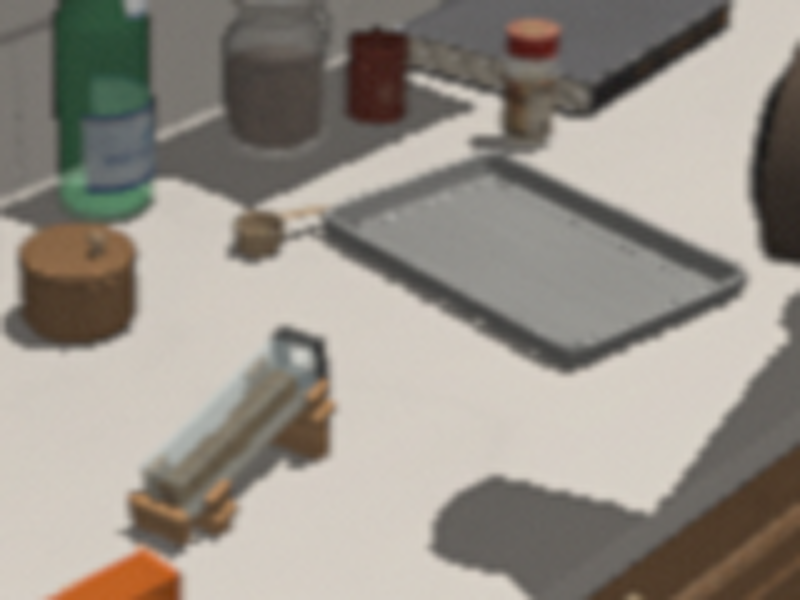

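```bash
cat > h.py <<'E'
import numpy as np
from scipy.spatial.transform import Rotation as R
from bench import arm
def rq(q): return R.from_quat(np.roll(q,-1))
def cam(n,s=None):
    c=arm.get_calibration(n)
    if n!="wrist": M=np.linalg.inv(c["world_to_cam"])
    else:
        T=np.eye(4);T[:3,:3]=rq(s["tcp_rot"]).as_matrix();T[:3,3]=s["ee_pos"];M=T@c["hand_eye"]
    return c["mtx"],M
def ray(n,u,v,z,s=None):
    K,M=cam(n,s);d=M[:3,:3]@[(u-K[0,2])/K[0,0],-(v-K[1,2])/K[1,1],-1];o=M[:3,3]
    return o+d*(z-o[2])/d[2]
def proj(n,p,s=None):
    K,M=cam(n,s);q=np.linalg.inv(M)@np.r_[p,1];return K[0,2]-K[0,0]*q[0]/q[2],K[1,2]+K[1,1]*q[1]/q[2]
E
python3 - <<'E'
from h import *
f=lambda u,v,z:ray("top",270+u/4.7-.4,170+v/4.7-.4,z)
g=lambda u,v,z:ray("scene",270+u/5-.4,150+v/5-.4,z)
a=f(255,268,.082);b=f(66,285,.050);print("cap",a,"closed",b,np.linalg.norm((a-b)[:2]),np.degrees(np.arctan2(*(b-a)[1::-1])))
print("cap scene",g(303,337,.082),"closed",g(163,480,.050))
c=[f(*p,.02) for p in((525,52),(750,90),(708,412),(480,372))];print(np.round(c,3),np.mean(c,0))
c=[g(*p,.02) for p in((325,222),(490,155),(745,280),(570,365))];print(np.round(c,3),np.mean(c,0))
print("salt",f(262,10,.08),"scoop",f(465,30,.02),f(598,50,.02), "jar",g(527,140,0))
E
```

```text
cap [0.5110993  0.08261979 0.082     ] closed [0.49677417 0.23646129 0.05      ] 0.15450700611051993 95.31982487150151
cap scene [0.50714843 0.09400188 0.082     ] closed [0.48667811 0.24632044 0.05      ]
[[ 0.705 -0.142  0.02 ]
 [ 0.676 -0.331  0.02 ]
 [ 0.407 -0.29   0.02 ]
 [ 0.435 -0.104  0.02 ]] [ 0.55559709 -0.21668244  0.02      ]
[[ 0.691 -0.136  0.02 ]
 [ 0.674 -0.325  0.02 ]
 [ 0.397 -0.281  0.02 ]
 [ 0.416 -0.087  0.02 ]] [ 0.54462726 -0.20727737  0.02      ]
salt [0.72234971 0.08149594 0.08      ] scoop [ 0.72299056 -0.09088447  0.02      ] [ 0.70787323 -0.20341108  0.02      ] jar [ 6.95529937e-01 -4.06201732e-01  1.11022302e-16]
```

```bash
cat >> h.py <<'E'
def tool(yaw,pitch):
    "tool x along shaker toward closed end (yaw deg), pitch = mouth below level deg"
    return R.from_euler("z",yaw,degrees=True)*R.from_euler("x",180,degrees=True)*R.from_euler("y",pitch,degrees=True)
def plan(p1,r1,n,claw,p0=None,r0=None):
    s=arm.sense();p=s["ee_pos"] if p0 is None else p0;r=rq(s["tcp_rot"]) if r0 is None else r0
    P0=np.array(p);r0=r;w=(r0.inv()*r1).as_rotvec();rows=[]
    for k in range(1,n+1):
        a=k/n;pt=P0+(np.array(p1)-P0)*a;rt=r0*R.from_rotvec(w*a)
        d=np.round(r.inv().apply(pt-p),3);t=np.round((r.inv()*rt).as_rotvec(degrees=True),1)
        p=p+r.apply(d);r=r*R.from_rotvec(t,degrees=True)
        rows.append([claw,*map(float,d),*map(float,t)])
    print(str([rows]).replace(" ","").replace("-0.0,","0,"));return p,r
E
python3 - <<'E'
from h import *
r=tool(96.5,-11.5);print(r.as_matrix().round(2))
c=np.array([.501,.165,.048]);plan(c-r.apply([0,0,.13]),r,18,1)
E
```

```text
[[-0.11  0.99  0.02]
 [ 0.97  0.11 -0.2 ]
 [-0.2   0.   -0.98]]
[[[1,0.03,-0.033,0.003,-0.4,-0.6,-4.0],[1,0.031,-0.031,0.003,-0.4,-0.5,-4.0],[1,0.034,-0.029,0.002,-0.4,-0.6,-4.0],[1,0.036,-0.026,0.001,-0.4,-0.5,-4.1],[1,0.038,-0.024,0.001,-0.5,-0.6,-4.0],[1,0.039,-0.021,0.001,-0.4,-0.5,-4.0],[1,0.041,-0.018,0,-0.4,-0.6,-4.0],[1,0.042,-0.015,-0.001,-0.4,-0.5,-4.0],[1,0.042,-0.012,-0.001,-0.4,-0.6,-4.0],[1,0.044,-0.01,-0.002,-0.4,-0.6,-4.0],[1,0.044,-0.006,-0.002,-0.4,-0.5,-4.0],[1,0.044,-0.003,-0.002,-0.4,-0.6,-4.1],[1,0.045,0,-0.003,-0.4,-0.5,-4.0],[1,0.044,0.003,-0.004,-0.4,-0.6,-4.0],[1,0.044,0.006,-0.003,-0.4,-0.5,-4.0],[1,0.043,0.01,-0.005,-0.5,-0.6,-4.0],[1,0.043,0.012,-0.004,-0.4,-0.6,-4.0],[1,0.041,0.015,-0.005,-0.4,-0.5,-4.0]]]
```

Request:
{"api": "send_rows", "payload": {"steps": [[[1,0.03,-0.033,0.003,-0.4,-0.6,-4.0],[1,0.031,-0.031,0.003,-0.4,-0.5,-4.0],[1,0.034,-0.029,0.002,-0.4,-0.6,-4.0],[1,0.036,-0.026,0.001,-0.4,-0.5,-4.1],[1,0.038,-0.024,0.001,-0.5,-0.6,-4.0],[1,0.039,-0.021,0.001,-0.4,-0.5,-4.0],[1,0.041,-0.018,0,-0.4,-0.6,-4.0],[1,0.042,-0.015,-0.001,-0.4,-0.5,-4.0],[1,0.042,-0.012,-0.001,-0.4,-0.6,-4.0],[1,0.044,-0.01,-0.002,-0.4,-0.6,-4.0],[1,0.044,-0.006,-0.002,-0.4,-0.5,-4.0],[1,0.044,-0.003,-0.002,-0.4,-0.6,-4.1],[1,0.045,0,-0.003,-0.4,-0.5,-4.0],[1,0.044,0.003,-0.004,-0.4,-0.6,-4.0],[1,0.044,0.006,-0.003,-0.4,-0.5,-4.0],[1,0.043,0.01,-0.005,-0.5,-0.6,-4.0],[1,0.043,0.012,-0.004,-0.4,-0.6,-4.0],[1,0.041,0.015,-0.005,-0.4,-0.5,-4.0],[1,0,0,0,0,0,0],[1,0,0,0,0,0,0]]]}}

```text
time: 2.6
ee_pos: [0.4972, 0.1894, 0.1746]
tcp_rot: [0.076, 0.663, 0.742, -0.068]
ft_force: [-0.8, -0.4, 0.1]
grip_width: 1.001
finger_force: 0.0
```

```bash
python3 - <<'E'
from h import *
import cv2
s=arm.sense();print(s["time"],s["ee_pos"],rq(s["tcp_rot"]).as_matrix().round(3))
cv2.imwrite("pics/w1.png",cv2.resize(arm.camera("wrist")[:,:,::-1],(800,500)))
E
```

```text
2.6 [0.49722119 0.18941015 0.17463919] [[-0.111  0.994  0.022]
 [ 0.973  0.113 -0.201]
 [-0.202 -0.001 -0.979]]
```

View pics/w1.png

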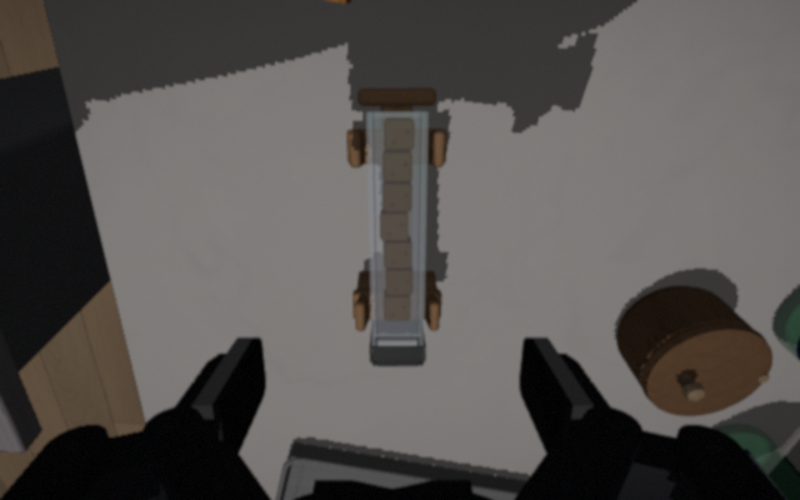

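```bash
python3 - <<'E'
from h import *
s=arm.sense()
a=ray("wrist",397/1.25,363/1.25,.082,s);b=ray("wrist",398/1.25,110/1.25,.050,s)
print(a,b,np.linalg.norm((a-b)[:2]),np.degrees(np.arctan2(*(b-a)[1::-1])))
yaw=np.degrees(np.arctan2(*(b-a)[1::-1]));r=tool(yaw,-11.5)
mid=a+(b-a)*82/160; mid=mid+r.apply([0,0,.018]);print(mid,yaw)
print([np.array(proj("top",x))for x in(a,b)],[np.array(proj("scene",x))for x in(a,b)])
print(rq(s["tcp_rot"]).inv().apply(mid-s["ee_pos"]))
E
```

```text
[0.5115208  0.09031119 0.082     ] [0.4941366  0.24294128 0.05      ] 0.15361690760593746 96.49785019020626
[0.5030175  0.16496854 0.04796136] 96.49785019020626
[array([321.80246829, 226.46449731]), array([281.92571072, 230.89050874])] [array([329.97234178, 216.16024486]), array([301.29421908, 244.27415444])]
[0.00167361 0.00315338 0.12913558]
```

Request:
{"api": "send_rows", "payload": {"steps": [[[1,0.002,0.003,0.03,0,0,0],[1,0,0,0.03,0,0,0],[1,0,0,0.03,0,0,0],[1,0,0,0.03,0,0,0],[1,0,0,0.02,0,0,0],[1,0,0,0.008,0,0,0],[1,0,0,0,0,0,0]]]}}

```text
time: 3.52
ee_pos: [0.504, 0.1616, 0.0298]
tcp_rot: [0.076, 0.663, 0.742, -0.067]
ft_force: [0.1, 1.1, 0.3]
grip_width: 0.998
finger_force: 0.0
```

Request:
{"api": "send_rows", "payload": {"steps": [[[0,0,0,0,0,0,0],[0,0,0,0,0,0,0],[0,0,0,0,0,0,0],[0,0,0,0,0,0,0],[0,0,0,0,0,0,0],[0,0,0,0,0,0,0]]], "squeeze": 40}}

```text
time: 4.28
ee_pos: [0.5047, 0.163, 0.0306]
tcp_rot: [0.076, 0.663, 0.742, -0.067]
ft_force: [-0.9, 1.3, 5.9]
grip_width: 0.394
finger_force: 41.3
```

```bash
cat >> h.py <<'E'
HOME=np.array([.5043,.1625,.0304]);RH=tool(96.5,-11.5)
MT=np.array([-.083,0,-.0025]);TC=np.array([.55,-.212,0]);U=np.array([.987,-.158,0]);V=np.array([.158,.987,0])
def pose(s,c,z,pitch,yaw=81):
    r=tool(yaw,pitch);m=TC+s*U+c*V+[0,0,z];return m-r.apply(MT),r
E
python3 - <<'E'
from h import *
r=tool(96.5,0)
p,q=plan(HOME+[0,0,.09],r,5,0)
p,q=plan(*pose(-.108,.03,.075,0),9,0,p,q)
p,q=plan(*pose(-.108,.03,.05,15),4,0,p,q);print(p)
E
```

```text
[[[0,-0.004,0,-0.018,0.0,2.3,-0.0],[0,-0.003,0,-0.017,0.0,2.3,-0.0],[0,-0.002,0,-0.018,0.1,2.4,-0.0],[0,-0.001,0,-0.018,0,2.3,-0.0],[0,-0.001,0,-0.018,0.0,2.3,-0.0]]]
[[[0,-0.027,-0.008,0.005,0.0,0,1.7],[0,-0.026,-0.007,0.006,0.0,0,1.7],[0,-0.028,-0.006,0.005,0.0,0,1.8],[0,-0.027,-0.006,0.005,0.0,0,1.7],[0,-0.027,-0.004,0.006,0.0,0,1.7],[0,-0.028,-0.004,0.005,0.0,0,1.7],[0,-0.027,-0.003,0.005,0.0,0,1.7],[0,-0.028,-0.002,0.006,0.0,0,1.7],[0,-0.028,-0.002,0.005,0.0,0,1.8]]]
[[[0,0,0.0,0.001,0.0,3.7,-0.0],[0,-0.001,0.0,0.001,0.0,3.8,-0.0],[0,-0.001,0.0,0.0,0.0,3.7,-0.0],[0,0,0.0,0.001,0.0,3.8,-0.0]]]
[ 0.46048628 -0.08524347  0.06925045]
```

Request:
{"api": "send_rows", "payload": {"steps": [[[0,-0.003,0,-0.018,0,0,0],[0,-0.003,0,-0.018,0,0,0],[0,-0.002,0,-0.018,0,3.8,0],[0,-0.001,0,-0.018,0,3.8,0],[0,-0.001,0,-0.018,0,3.9,0],[0,-0.014,-0.004,0.003,0,0,0.8],[0,-0.027,-0.008,0.005,0,0,1.7],[0,-0.026,-0.007,0.006,0,0,1.7],[0,-0.028,-0.006,0.005,0,0,1.8],[0,-0.027,-0.006,0.005,0,0,1.7],[0,-0.027,-0.004,0.006,0,0,1.7],[0,-0.028,-0.004,0.005,0,0,1.7],[0,-0.027,-0.003,0.005,0,0,1.7],[0,-0.022,-0.002,0.004,0,0,1.4],[0,-0.014,-0.001,0.003,0,0,0.9],[0,-0.007,0,0,0,0,0],[0,0,0,0,0,0,0]]]}}

```text
time: 6.4
ee_pos: [0.4566, -0.0803, 0.0738]
tcp_rot: [0.001, 0.758, 0.652, -0.0]
ft_force: [-0.6, -0.1, -1.9]
grip_width: 0.394
finger_force: 40.5
```

```bash
python3 - <<'E'
from h import *
import cv2
s=arm.sense();print(s["time"],s["ee_pos"],rq(s["tcp_rot"]).as_matrix().round(3), s["finger_force"])
q=pose(-.108,.03,.05,15);print(q[0])
cv2.imwrite("pics/w2.png",cv2.resize(arm.camera("wrist")[:,:,::-1],(800,500)))
E
```

```text
6.4 [ 0.45658026 -0.08029984  0.07376321] [[ 0.15   0.989  0.001]
 [ 0.989 -0.15  -0.002]
 [-0.002  0.001 -1.   ]] 40.451328456401825
[ 0.46078686 -0.08550212  0.06906717]
```

View pics/w2.png

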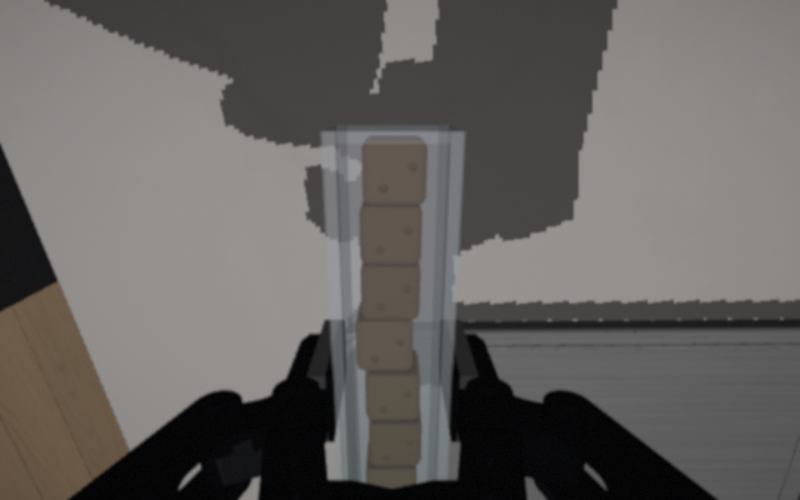

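```bash
cat >> h.py <<'E'
import cv2
def look(tag):
    s=arm.sense();w=arm.camera("wrist").astype(int);t=arm.camera("top");sc=arm.camera("scene")
    for n,i in(("w",w.astype(np.uint8)),("t",t),("s",sc)):cv2.imwrite(f"pics/{tag}_{n}.png",i[:,:,::-1])
    d=np.median((w[:,:,0]-w[:,:,2])[90:390,306:326],axis=1)
    print("wrist", "".join("#" if x>20 else "." for x in d[::3]))
    for n,im in(("top",t),("scene",sc)):
        im=im.astype(int);m=((im[:,:,0]-im[:,:,2])>25).astype(np.uint8)
        poly=np.array([proj(n,TC+a*U*.14+b*V*.095+[0,0,.012]) for a,b in((1,1),(1,-1),(-1,-1),(-1,1))]).astype(int)
        k=np.zeros_like(m);cv2.fillPoly(k,[poly],1)
        _,_,st,ce=cv2.connectedComponentsWithStats(m*k)
        for j in range(1,len(st)):
            if st[j,4]>5:
                p=ray(n,*ce[j],.012)-TC;print(n,"area",st[j,4],"s,c mm",round(p@U*1000),round(p@V*1000))
    print(s["time"],s["ee_pos"].round(4),s["ft_force"].round(2),s["grip_width"])
E
python3 - <<'E'
from h import *
look("l0");K=ray("wrist",480,322/1.25,.02,arm.sense())-TC;print(K@U,K@V)
p,q=plan(*pose(-.108,.03,.05,15),4,0)
E
```

```text
wrist ....................................................................................................
scene area 9 s,c mm -21 -34
scene area 59 s,c mm -18 55
6.45 [ 0.4567 -0.08    0.0738] [-0.7   0.57 -1.97] 0.3938840533897903
-0.011028855277306302 0.09665122335850843
[[[0,-0.001,0.001,0.001,0.0,3.8,0.1],[0,-0.002,0.001,0.001,0.0,3.7,0.1],[0,-0.001,0.002,0.001,0.0,3.8,0.1],[0,-0.002,0.001,0.001,0.0,3.8,0.1]]]
```

Request:
{"api": "send_rows", "payload": {"steps": [[[0,-0.001,0.001,0.001,0,3.8,0],[0,-0.002,0.001,0.001,0,3.7,0],[0,-0.001,0.002,0.001,0,3.8,0],[0,-0.002,0.001,0.001,0,3.8,0],[0,0,0,0,0,0,0],[0,-0.015,0,0,0,0,0],[0,0.015,0,0,0,0,0],[0,0,0,0,0,0,0],[0,0,0,0,0,0,0]]]}}

```text
time: 7.72
ee_pos: [0.4608, -0.086, 0.0693]
tcp_rot: [-0.084, 0.751, 0.647, 0.099]
ft_force: [-0.4, 0.1, -1.3]
grip_width: 0.39
finger_force: 40.5
```

```bash
sed -i 's/x>20/x>6/' h.py; python3 - <<'E'
from h import *
look("l1")
w=cv2.imread("pics/l0_w.png").astype(int);d=np.median((w[:,:,2]-w[:,:,0])[90:390,306:326],axis=1);print(d[::6])
a=cv2.imread("pics/l1_w.png");b=cv2.imread("pics/l1_s.png")[150:270,330:490]
cv2.imwrite("pics/l1_v.png",np.hstack([cv2.resize(a[:,200:440],(360,600)),cv2.resize(b,(440,600))]))
E
```

```text
wrist ......................##############################################################################
scene area 23 s,c mm -41 -26
scene area 47 s,c mm -9 30
7.725 [ 0.4608 -0.086   0.0693] [-0.42  0.15 -1.25] 0.3896491481313116
[ 3.   3.  -3.5 -3.  10.  19.  19.  19.  19.  19.  19.  19.  14.  19.
 19.  19.  18.  19.  19.  19.  14.  18.5 19.  19.  19.  18.  18.  18.
 17.5 18.  18.  19.  19.  18.  16.  15.  17.  17.  17.  17.  17.  10.
 18.  17.  17.  17.  17.  11.  16.  17. ]
```

View pics/l1_v.png

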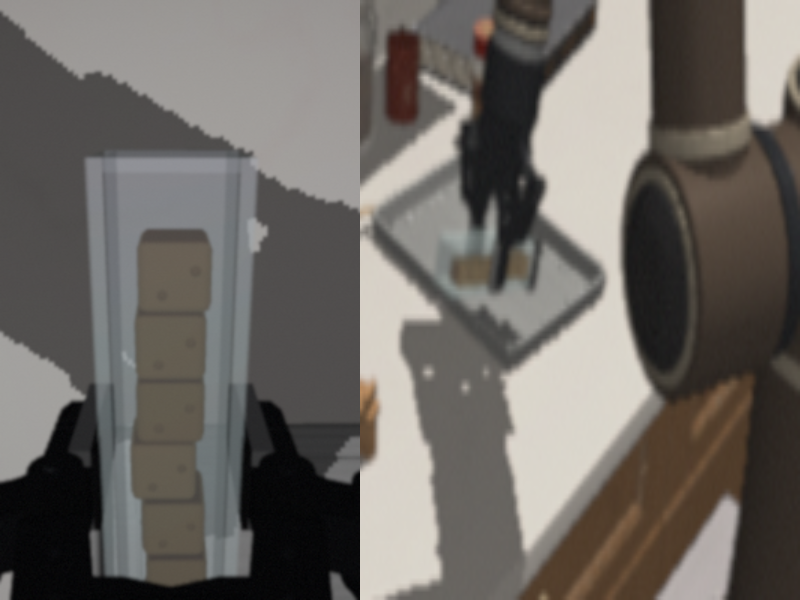

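Crouton 1's upper edge moved about 44 px, so the train slid about 15 mm and nothing is out yet. The next stroke should bring the first one to the lip.

Request:
{"api": "send_rows", "payload": {"steps": [[[0,-0.015,0,0,0,0,0],[0,0.015,0,0,0,0,0],[0,0,0,0,0,0,0],[0,0,0,0,0,0,0],[0,-0.015,0,0,0,0,0],[0,0.015,0,0,0,0,0],[0,0,0,0,0,0,0],[0,0,0,0,0,0,0]]]}}

```text
time: 8.88
ee_pos: [0.4607, -0.0864, 0.0692]
tcp_rot: [-0.084, 0.752, 0.647, 0.099]
ft_force: [0.6, 0.1, -1.8]
grip_width: 0.386
finger_force: 40.5
```

```bash
cat >> h.py <<'E'
def adv():
    "advance in mm of last crouton's rear upper edge from closed inner wall"
    s=arm.sense();w=arm.camera("wrist").astype(int);r=rq(s["tcp_rot"])
    d=np.median((w[:,:,0]-w[:,:,2])[90:390,306:326],axis=1);b=d>8
    i=next(i for i in range(len(b)-12) if b[i:i+12].mean()>.8)+90
    K,M=cam("wrist",s);o=M[:3,3];v=M[:3,:3]@[(316-K[0,2])/K[0,0],-(i-K[1,2])/K[1,1],-1]
    o=r.inv().apply(o-s["ee_pos"]);v=r.inv().apply(v);t=(-.0175+.015-.018-o[2])/v[2]
    print("row",i,"adv mm",round((.077-.003-(o+v*t)[0])*1000,1),"t",s["time"],s["ft_force"].round(2))
E
python3 - <<'E'
from h import *
adv();look("l2")
E
```

```text
row 229 adv mm 44.4 t 8.875 [ 0.58  0.05 -1.84]
wrist ...............................................#####################################################
scene area 30 s,c mm -41 -29
scene area 20 s,c mm -14 19
scene area 38 s,c mm -105 -3
8.925 [ 0.4607 -0.0865  0.0692] [-0.27  0.37 -1.94] 0.39264204116095497
```

The train has advanced 44 mm, and one crouton lies at s=-105, c=-3 mm. I'll keep going along the length.

Request:
{"api": "send_rows", "payload": {"steps": [[[0,0,0.012,0,0,0,0],[0,0,0.012,0,0,0,0],[0,0,0.006,0,0,0,0],[0,-0.015,0,0,0,0,0],[0,0.015,0,0,0,0,0],[0,0,0,0,0,0,0],[0,0,0,0,0,0,0]]]}}

```text
time: 9.95
ee_pos: [0.4901, -0.0908, 0.0692]
tcp_rot: [-0.085, 0.752, 0.647, 0.099]
ft_force: [-0.1, 0.1, -1.9]
grip_width: 0.39
finger_force: 40.5
```

```bash
python3 - <<'E'
from h import *
adv();look("l3")
E
```

```text
row 264 adv mm 58.8 t 9.95 [-0.11  0.06 -1.94]
wrist ...........................................................#########################################
scene area 26 s,c mm -10 -28
scene area 69 s,c mm -91 -4
10.0 [ 0.4902 -0.0909  0.0692] [ 0.03 -0.31 -2.52] 0.3926092576168811
```

Request:
{"api": "send_rows", "payload": {"steps": [[[0,0,0.012,0,0,0,0],[0,0,0.012,0,0,0,0],[0,0,0.009,0,0,0,0],[0,-0.017,0,0,0,0,0],[0,0.017,0,0,0,0,0],[0,0,0,0,0,0,0],[0,0,0,0,0,0,0]]]}}

```text
time: 11.02
ee_pos: [0.5227, -0.0958, 0.0692]
tcp_rot: [-0.085, 0.752, 0.647, 0.099]
ft_force: [-0.4, -0.8, -3.5]
grip_width: 0.395
finger_force: 40.5
```

```bash
python3 - <<'E'
from h import *
adv();look("l4")
E
```

```text
row 322 adv mm 85.0 t 11.025 [-0.38 -0.82 -3.45]
wrist ........................................................................############################
scene area 31 s,c mm 25 -27
scene area 101 s,c mm -77 -3
11.075 [ 0.5228 -0.0959  0.0692] [-0.51 -0.82 -2.18] 0.38885977426160523
```

Request:
{"api": "send_rows", "payload": {"steps": [[[0,0,0.012,0,0,0,0],[0,0,0.012,0,0,0,0],[0,0,0.009,0,0,0,0],[0,-0.015,0,0,0,0,0],[0,0.015,0,0,0,0,0],[0,0,0,0,0,0,0],[0,0,0,0,0,0,0]]]}}

```text
time: 12.1
ee_pos: [0.5554, -0.1007, 0.0693]
tcp_rot: [-0.085, 0.752, 0.647, 0.099]
ft_force: [0.4, 0.6, -1.7]
grip_width: 0.393
finger_force: 40.5
```

```bash
python3 - <<'E'
from h import *
adv();look("l5")
a=cv2.imread("pics/l5_w.png");b=cv2.imread("pics/l5_s.png")[150:270,330:490]
cv2.imwrite("pics/l5_v.png",np.hstack([cv2.resize(a[:,200:440],(360,600)),cv2.resize(b,(440,330)).repeat(1,0) if 0 else cv2.resize(b,(440,600))]))
E
```

```text
row 343 adv mm 95.3 t 12.1 [ 0.36  0.58 -1.7 ]
wrist ..................................................................................##################
scene area 28 s,c mm 60 -24
scene area 134 s,c mm -61 -2
12.15 [ 0.5554 -0.1008  0.0693] [ 0.18  0.37 -2.11] 0.3958320711704506
```

View pics/l5_v.png

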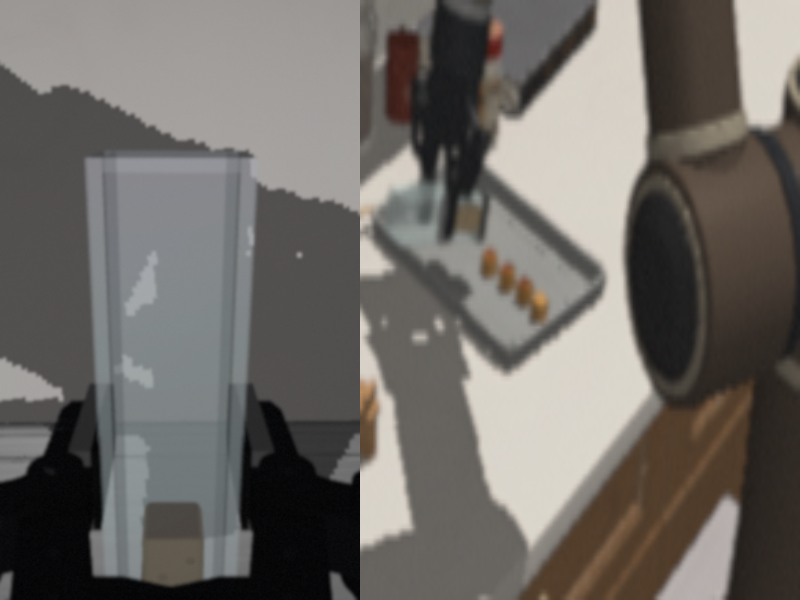

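Four croutons lie in a neat row (right half, at (490,262) to (540,305)), and three are left in the shaker.

Request:
{"api": "send_rows", "payload": {"steps": [[[0,0,0.012,0,0,0,0],[0,0,0.012,0,0,0,0],[0,0,0.009,0,0,0,0],[0,-0.016,0,0,0,0,0],[0,0.016,0,0,0,0,0],[0,0,0,0,0,0,0],[0,0,0,0,0,0,0]]]}}

```text
time: 13.18
ee_pos: [0.588, -0.1057, 0.0694]
tcp_rot: [-0.085, 0.752, 0.647, 0.099]
ft_force: [-0.3, 0.4, -1.2]
grip_width: 0.393
finger_force: 40.5
```

```bash
python3 - <<'E'
from h import *
look("l6");adv()
E
```

```text
wrist ............................................................................................########
scene area 21 s,c mm 96 -27
scene area 28 s,c mm 21 6
scene area 136 s,c mm -61 -2
13.175 [ 0.588  -0.1057  0.0694] [-0.25  0.41 -1.2 ] 0.39269161098331407
row 365 adv mm 106.5 t 13.325 [-0.11 -0.83 -1.43]
```

Five are out, the fifth at s=21. Next is s≈54.

Request:
{"api": "send_rows", "payload": {"steps": [[[0,0,0.012,0,0,0,0],[0,0,0.012,0,0,0,0],[0,0,0.01,0,0,0,0],[0,-0.016,0,0,0,0,0],[0,0.016,0,0,0,0,0],[0,0,0,0,0,0,0],[0,0,0,0,0,0,0]]]}}

```text
time: 14.25
ee_pos: [0.6216, -0.1108, 0.0694]
tcp_rot: [-0.085, 0.752, 0.647, 0.099]
ft_force: [-0.4, -0.5, -1.9]
grip_width: 0.39
finger_force: 40.5
```

```bash
python3 - <<'E'
from h import *
look("l7")
E
```

```text
wrist ....................................................................................................
scene area 6 s,c mm 127 -35
scene area 59 s,c mm 37 6
scene area 138 s,c mm -61 -2
14.25 [ 0.6216 -0.1108  0.0694] [-0.38 -0.48 -1.85] 0.3904423157972316
```

Six are out; the last goes at s≈92.

Request:
{"api": "send_rows", "payload": {"steps": [[[0,0,0.012,0,0,0,0],[0,0,0.012,0,0,0,0],[0,0,0.012,0,0,0,0],[0,0,0.003,0,0,0,0],[0,-0.016,0,0,0,0,0],[0,0.016,0,0,0,0,0],[0,0,0,0,0,0,0],[0,-0.016,0,0,0,0,0],[0,0.016,0,0,0,0,0],[0,0,0,0,0,0,0],[0,0,0,0,0,0,0]]]}}

```text
time: 15.78
ee_pos: [0.6605, -0.1168, 0.0695]
tcp_rot: [-0.084, 0.752, 0.647, 0.099]
ft_force: [-0.1, -1.1, -0.5]
grip_width: 0.393
finger_force: 40.5
```

```bash
python3 - <<'E'
from h import *
look("l8")
E
```

```text
wrist ....................................................................................................
scene area 30 s,c mm 89 15
scene area 60 s,c mm 37 6
scene area 134 s,c mm -60 -2
15.775 [ 0.6605 -0.1168  0.0695] [-0.06 -1.06 -0.51] 0.3927811954914135
```

All seven are out, at about s = -105, -78, -45, -12, 21, 54 and 89 mm, so every quarter is filled. Next I'll return the shaker.

```bash
python3 - <<'E'
from h import *
s=arm.sense()
p,q=plan(s["ee_pos"]+[0,0.01,.07],tool(81,0),5,0)
p,q=plan(HOME-RH.apply([0,0,.09]),RH,12,0,p,q)
E
```

```text
[[[0,0.006,0,-0.013,0.0,-3.0,0.1],[0,0.004,-0.001,-0.013,0.0,-3.0,0.1],[0,0.005,0.0,-0.014,0.0,-3.0,0.0],[0,0.003,0,-0.014,0.0,-3.0,0.1],[0,0.003,0,-0.013,0.0,-3.0,0.1]]]
[[[0,0.022,-0.017,0.002,-0.1,-1.0,-1.3],[0,0.021,-0.016,0.001,-0.2,-0.9,-1.3],[0,0.023,-0.016,0.001,-0.1,-1.0,-1.3],[0,0.022,-0.015,0.0,-0.1,-0.9,-1.3],[0,0.024,-0.015,0.0,-0.1,-1.0,-1.2],[0,0.023,-0.014,0.0,-0.2,-0.9,-1.3],[0,0.024,-0.014,-0.001,-0.1,-1.0,-1.3],[0,0.023,-0.013,-0.001,-0.1,-0.9,-1.3],[0,0.025,-0.013,-0.002,-0.1,-1.0,-1.3],[0,0.024,-0.012,-0.002,-0.2,-0.9,-1.3],[0,0.025,-0.012,-0.002,-0.1,-1.0,-1.3],[0,0.025,-0.011,-0.003,-0.1,-0.9,-1.3]]]
```

Request:
{"api": "send_rows", "payload": {"steps": [[[0,0.006,0,-0.013,0,-3.0,0.1],[0,0.004,0,-0.013,0,-3.0,0.1],[0,0.005,0,-0.014,0,-3.0,0],[0,0.003,0,-0.014,0,-3.0,0.1],[0,0.003,0,-0.013,0,-3.0,0.1],[0,0.022,-0.017,0.002,-0.1,-1.0,-1.3],[0,0.021,-0.016,0.001,-0.2,-0.9,-1.3],[0,0.023,-0.016,0.001,-0.1,-1.0,-1.3],[0,0.022,-0.015,0,-0.1,-0.9,-1.3],[0,0.024,-0.015,0,-0.1,-1.0,-1.2],[0,0.023,-0.014,0,-0.2,-0.9,-1.3],[0,0.024,-0.014,-0.001,-0.1,-1.0,-1.3],[0,0.023,-0.013,-0.001,-0.1,-0.9,-1.3],[0,0.025,-0.013,-0.002,-0.1,-1.0,-1.3],[0,0.024,-0.012,-0.002,-0.2,-0.9,-1.3],[0,0.025,-0.012,-0.002,-0.1,-1.0,-1.3],[0,0.025,-0.011,-0.003,-0.1,-0.9,-1.3],[0,0,0,0,0,0,0],[0,0,0,0,0,0,0]]]}}

```text
time: 18.3
ee_pos: [0.5033, 0.1804, 0.1188]
tcp_rot: [0.075, 0.662, 0.742, -0.067]
ft_force: [-0.1, 0.5, -1.2]
grip_width: 0.392
finger_force: 40.5
```

```bash
python3 - <<'E'
from h import *
s=arm.sense();r=rq(s["tcp_rot"]);print(r.inv().apply(HOME-s["ee_pos"]).round(4),(r.inv()*RH).as_rotvec(degrees=True).round(2),s["ft_force"])
E
```

```text
[ 0.0001 -0.0011  0.0902] [ 0.   -0.03  0.03] [-0.11218148  0.46051501 -1.21512658]
```

Request:
{"api": "send_rows", "payload": {"steps": [[[0,0,-0.001,0.025,0,0,0],[0,0,0,0.025,0,0,0],[0,0,0,0.02,0,0,0],[0,0,0,0.01,0,0,0],[0,0,0,0.005,0,0,0],[0,0,0,0.003,0,0,0],[0,0,0,0,0,0,0],[0,0,0,0,0,0,0]]]}}

```text
time: 19.3
ee_pos: [0.5044, 0.1633, 0.033]
tcp_rot: [0.075, 0.662, 0.742, -0.066]
ft_force: [-0.8, -0.3, -1.6]
grip_width: 0.388
finger_force: 40.6
```

Request:
{"api": "send_rows", "payload": {"steps": [[[0,0,0,0.001,0,0,0],[0,0,0,0.001,0,0,0],[0,0,0,0,0,0,0],[0,0,0,0,0,0,0]]]}}

```text
time: 19.8
ee_pos: [0.5042, 0.1628, 0.0307]
tcp_rot: [0.074, 0.662, 0.742, -0.067]
ft_force: [-0.1, 1.1, 1.8]
grip_width: 0.392
finger_force: 40.8
```

Force z has gone from -1.6 to +1.8 N, so the shaker is touching the boards. I'll release gently and back off along the tool axis.

Request:
{"api": "send_rows", "payload": {"steps": [[[0.5,0,0,0,0,0,0],[0.7,0,0,0,0,0,0],[1,0,0,0,0,0,0],[1,0,0,0,0,0,0],[1,0,0,0,0,0,0],[1,0,0,0,0,0,0],[1,0,0,-0.015,0,0,0],[1,0,0,-0.03,0,0,0],[1,0,0,-0.035,0,0,0],[1,0,0,-0.035,0,0,0],[1,0,0,-0.02,0,0,0],[1,0,0,0,0,0,0],[1,0,0,0,0,0,0]]]}}

```text
time: 21.42
ee_pos: [0.5004, 0.1891, 0.1624]
tcp_rot: [0.074, 0.662, 0.742, -0.067]
ft_force: [0.4, -1.2, -0.0]
grip_width: 1.001
finger_force: 0.0
```

```bash
python3 - <<'E'
from h import *
look("l9")
a=cv2.imread("pics/l9_w.png");b=cv2.imread("pics/l9_s.png")[150:270,270:430]
cv2.imwrite("pics/l9_v.png",np.hstack([cv2.resize(a[50:310,230:430],(350,455)),cv2.resize(b,(450,455))]))
E
```

```text
wrist #...................................................................................................
top area 22 s,c mm 89 18
top area 22 s,c mm 55 8
top area 21 s,c mm 22 7
top area 23 s,c mm -12 2
top area 22 s,c mm -45 0
top area 21 s,c mm -75 -3
top area 28 s,c mm -105 -1
scene area 29 s,c mm 89 15
scene area 58 s,c mm 37 6
scene area 133 s,c mm -62 -2
21.425 [0.5004 0.1891 0.1624] [ 0.4  -1.21 -0.  ] 1.000770161429177
```

View pics/l9_v.png

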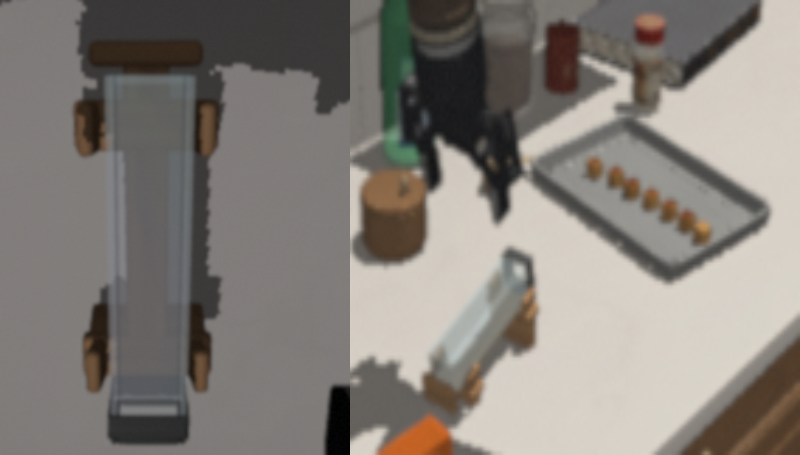

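The seven croutons lie in a row in the tray, and the shaker is seated between the lugs at crop (150,250). The back-stop gap looks slightly larger, so I'll compare it with the start.

```bash
python3 - <<'E'
from h import *
s=arm.sense()
a=cv2.imread("pics/w1.png");a=cv2.resize(a,(640,400),interpolation=cv2.INTER_AREA).astype(int);b=cv2.imread("pics/l9_w.png").astype(int)
for im,c in((a,range(296,342)),(b,range(292,338))):
    print(np.array([im[66:104,c.start:c.start+5].mean(1),im[66:104,c.start+16:c.start+30].mean(1)]).mean((0,2)).round().astype(int), (np.mean(im[66:104,c,2]-im[66:104,c,0],axis=1)).round().astype(int))
E
```

```text
[ 56  56  56  53  47  40  38  39  39  39  38  38  38  38  37  35  33  31
  33  39  44  49  64  82  97 104 105 101  94  87  86  87  88  88  88  88
  87  86] [ 3  3  3  5 10 18 24 25 25 25 25 25 25 25 24 23 21 18 15 14 14 12  5  0
 -3 -5 -5 -4 -2  1  4  5  5  5  6  6  6  7]
[ 57  57  57  57  57  56  52  44  38  38  39  39  39  38  38  39  38  37
  36  34  31  32  39  44  48  55  71  91 103 106 106 104 101  99  98  98
  98  98] [ 2  2  2  2  2  3  5 12 20 25 25 25 25 25 25 25 25 24 24 22 20 16 14 15
 14  9  2 -3 -5 -5 -5 -4 -3 -2 -2 -1 -1 -1]
```

The gap matches the start within about half a millimetre, so the shaker is home.

```bash
python3 -c "
from bench import arm
print(arm.job_done())"
```

```text
the job is handed in; nothing more can be done
None
```

Job handed in at about 21 s: all seven croutons lie in one layer along the tray with every quarter filled, the empty shaker is back home in the stand, and nothing else was touched.

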